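Load a power-supply unit into the test dock

TASK

Push the power-supply unit with the fingertips, without lifting it, up the dock's ramp and over the lip so that it drops flat on the deck, then keep pushing until its connector has driven the contact block fully back and press firmly home for a moment, with about 18 N and never above 30 N. Then push the steel bolt fully across behind the unit, let go, and leave the other things on the bench where it is.

Things in the scene. Friction and masses are not known exactly. Their poses are not given: they have to be found in the camera images.
- unit: Power-supply unit: plain aluminium box 130 (x) by 100 (y) by 60 (z) mm, 0.55 to 1.0 kg, too wide to grip. Origin: centre of its underside, z up. Rear (to be pushed): flat face at x = -65 mm. Front at +65 mm, with a connector nose 50 mm wide out to x = +73 mm, 20 to 44 mm above the underside. Starts on the bench before the ramp, nose to the dock, up to 0.2 rad askew and 8 mm to a side.
- dock: Fixed test dock of grey sheet metal. x is the loading direction, y left of it, z up; origin on the bench under the lip, midway between the guides. The lip's crest is at x = 0, 10 mm above the bench; behind it (x over 2 mm) the deck is 7 mm high, so the unit's rear drops 3 mm when it has passed.
- ramp_foot (a point): Middle of the ramp's foot, on the bench at dock x = -90 mm; the ramp rises evenly from here to the crest. The unit's middle tips over the crest, its rear then rising to 13 mm above the bench and sinking again. Fingertips cling to the rear face (friction 0.8 to 1.2): a push that does not rise and fall with it wedges and passes the allowed force. Axes as the dock's.
- guides (a point): Midway between the tops of the two steel guides where they begin to run straight, dock x = -35 mm, 20 mm above the bench. From here to dock x = 150 mm they stand 106 mm apart; towards the ramp's foot they flare to 154 mm apart at dock x = -128 mm. They keep the unit square; bring it to the middle by the way you push, it clings at the flares. Axes as the dock's.
- bracket (a point): Top of the fixed end bracket's near face, dock x = 230 mm, 52 mm above the bench. Before it stands the carriage with the contact block, clamped at an unmeasured place: the block's untouched face, which the nose must meet, lies anywhere from dock x = 144 to 158 mm. Axes as the dock's.
- plug (a joint): How far the black contact block (60 mm wide, 27 to 61 mm above the bench) has been pushed back on its carriage, m: 0 untouched, 0.008 fully back. About 4 N on top of the unit's sliding friction moves it and it stays where pushed; at its end a rubber buffer takes over, about 4 N per mm, its give not counted in this value. Where this happens must be felt.
- bolt (a joint): How far the bolt is slid across, m: 0 open, 0.050 fully across (starts 0 to 0.006). Steel bar 9 mm thick at dock x = 1.5 to 10.5 mm, 24 to 34 mm above the bench, sliding in dock +y from the -y side; about 2 N of friction, stays where left. Fully across, its tip lies at dock y = -12 mm. It closes only when the unit's rear is past it.
- bolt_knob (a point): Centre of the top of the bolt's knob, an upright steel pin 14 mm in diameter on the bolt, its top 67 mm and its foot 33 mm above the bench; push it in dock +y. It moves with the bolt.
- fan: Bystander: square black cooling fan, 92 by 92 by 25 mm, lying beside the dock. Origin at the centre of its underside.
- tape: Bystander: flat-lying cardboard ring, 90 mm across and 30 mm high. Origin at the centre of its underside.
- screwdriver: Bystander: screwdriver lying on the bench, along its x axis.

How it is judged:
On the way, in this order (a step that is already met when the one before it is completed fails the run):
1. the unit lies flat on the deck, its rear past the lip (x of unit in the frame of dock above 0.066 m and angle between unit's own z axis and vertical below 0.03 rad), for 0.1 s.
2. the unit is pressed home: block fully back (over 7 mm) and the fingers pushing with 12 N or more for 0.2 s (value of joint plug above 0.007 m and contact force between the fingers and unit above 12 N), for 0.2 s.
3. the bolt is fully across (value of joint bolt above 0.044 m), for 0.2 s.
At the end, for the whole second after the job is handed in: The unit lies flat (within 0.03 rad) and at rest on the deck, lengthwise between the guides (within 0.08 rad), its rear at least 10 mm past the lip's crest; the contact block is back by more than 6.5 mm of its 8 and the bolt is across by more than 44 mm of its 50 (value of joint plug above 0.0065 m and value of joint bolt above 0.044 m and x of unit in the frame of dock above 0.075 m and z of unit in the frame of dock below 0.0145 m and angle between unit's own z axis and vertical below 0.03 rad and angle between the x axis of unit and the x axis of dock, either way round below 0.08 rad and linear speed of unit below 0.01 m/s); the robot touches nothing.
It fails at once if the unit is pushed with more than 30 N (contact force between the fingers and unit above 30 N).
It fails at once if the unit is lifted (more than 35 mm off the bench) or tipped by more than 0.35 rad (height (world z) of unit above 0.035 m or angle between unit's own z axis and vertical above 0.35 rad).
It fails at once if a bystander is moved by more than 20 mm (distance of any of fan, tape, screwdriver from where it was at the start of the episode above 0.02 m).
It also fails if it takes over 72 s, if anything falls off the work surface, if the arm or the gripper's body presses on something with over 40 N, if the wrist force passes 120 N, or if a joint passes its speed limit or range.

ROBOT

A 6-joint arm with a two-finger parallel gripper is mounted at the origin on the work surface. World frame = base frame: x ahead of the robot, y to its left, z up, the work surface at z = 0. Lengths are in m, angles in rad, forces in N, time in s.
With the tool pointing down it reaches from about 0.3 to 0.775 m from the base axis. Payload 14.6 kg.
Tool frame: the origin (TCP) lies on the centre line of the jaws, within the pads' length; the fingertips stand 19 mm ahead of it and the grasp point (between the pads) is the TCP; y points along the fingers, x is the direction in which the jaws open and shut, and the axes are right-handed (so a half turn about y gives the same grasp; the last joint's range is limited). The gripper opens to 94 mm and grips with 3 to 60 N. Pads are 16 mm wide; open, the fingers measure 119 mm over their backs; the gripper's body (75 mm by 177 mm) begins 78 mm behind the grasp point.
Start: joints at [1.175, 0.3, 1.521, -0, 1.321, -0.067], TCP at [0.178, 0.521, 0.224] pointing down, gripper open.
Joint ranges: [-3.03, 3.03], [-0.79, 2.21], [0.23, 2.52], [-1.04, 4.18], [0, 3.07], [-2.55, 2.55]. Speed limits (rad/s): [2.22, 2.22, 2.57, 3.14, 3.14, 3.14].

INTERFACE

Orientations are given as [roll, pitch, yaw] about the fixed x, y, z axes, in that order (R = Rz(yaw) Ry(pitch) Rx(roll)).
In Python, from station import get_obs, cams, workorder gives the robot as it stands.
- The arm moves only by the shell command python3 -m handwheel 'ROWS' [FORCE]. ROWS is JSON, a list of rows, each an object of numbers: "fingers": the opening, from -1 (shut) to 1 (fully open); "x", "y", "z": the shift along the tool's x, y, z in m; "spin": the turn about the tool's y in degrees. In form: [{"fingers": .., "x": .., "y": .., "z": .., "spin": ..}, ...]. A call has exactly 10 rows; each row is the pose to reach, as a shift and turn from the pose commanded when the call began, along the tool's axes at that moment; what a row does not reach only later rows make up. A row lasts 1/10 s, in which the tool goes at most 50 mm and 8.59 degrees, less where a joint would pass 70% of its speed; a pose out of reach is approached as far as the arm can. A call with a gripper value outside its range is refused whole. The fingers move at their own pace and stop on an object; FORCE is the grip in N (left out, the last holds). Time passes only in rows, so rows that repeat a pose let the fingers close, or fill a call up. It gives the time, the measured TCP pose, the force and the opening at its end, in the units of the state.
- get_obs(): the state, without advancing time (a new reading comes with each control period).
- cams.camera(name): name is "scene" or "top" or "wrist"; returns (picture, depth): 400x640x3 uint8, red, green, blue; 400x640 float32, m along the optical axis (not along the pixel's ray), 0 where there is no reading.
- cams.get_calibration(name): a dict with "fx", "fy", "cx", "cy" (pixels), "dist" ([k1, k2, p1, p2, k3] as OpenCV has them; the pictures are not rectified), "view" (4x4, takes a point from world to camera coordinates). Camera axes: x right, y down, z forward; pixel columns grow to the right and rows downward; lengths in m; the calibration is good to about 2 mm. A picture is of the moment at which its call begins: read the wrist's pose just before it. get_calibration takes no time and is no camera call; for the wrist camera it gives the pose at the moment of the call.
- workorder.hand_in(): hands the job in, once; it reports no verdict.
The state is a dict: "time_s": time; "qpos": joint angles; "joint_vel": joint speeds; "tau": joint torques, N m; "ee_pos": TCP position; "eef_rot": TCP orientation; "force": force on the tool from outside, world axes, zero at the start; "moment": the same for the moment, N m; "grip_width": finger opening in m.
Only numpy, scipy, OpenCV 4.12 (cv2) and the standard library are available. Lean on these libraries where they do the work, as an engineer would, in place of code of your own. Each camera call takes 0.05 s, during which the arm holds its last target. There are 200 camera calls.

## Working session

There is one attempt and no reset: what is moved stays moved. The work goes in short steps, Python scripts to look and compute and a shell command to move; the robot and the scene stay as the last step left them, time stands still between calls to the robot, and variables do not carry over. Pictures are saved under pics/ and viewed, about 8 in all and at most 12, crops included, and the job is handed in when it is done.

```bash
mkdir -p pics; ls; python3 - <<'E'
from station import get_obs, cams
import cv2,numpy as np
o=get_obs(); print({k:np.round(v,4).tolist() for k,v in o.items()})
for n in ("scene","top"):
    im,d=cams.camera(n); np.savez(f"pics/{n}0.npz",im=im,d=d)
    cv2.imwrite(f"pics/{n}0.png",im[:,:,::-1])
    c=cams.get_calibration(n); print(n,{k:np.round(v,4).tolist() for k,v in c.items()})
E
```

```text
pics
{'time_s': 0.0, 'qpos': [1.1754, 0.3004, 1.5216, -0.0, 1.3207, -0.0666], 'joint_vel': [0.0007, 0.0004, -0.0004, 0.0006, 0.0008, 0.001], 'tau': [0.0008, -53.1806, -35.2737, 0.0708, 0.0244, -0.0], 'ee_pos': [0.1775, 0.5203, 0.2239], 'eef_rot': [-1.5707, 0.0011, 1.242], 'force': [0.7931, -1.1776, -0.1019], 'moment': [0.0205, -0.0145, 0.039], 'grip_width': 0.0938}
scene {'fx': 461.0225, 'fy': 461.0225, 'cx': 322.4888, 'cy': 193.5395, 'dist': [0.0326, 0.0, 0.0, 0.0, 0.0], 'view': [[0.3869, 0.9221, 0.0109, -0.331], [0.6224, -0.2523, -0.7409, -0.2608], [-0.6805, 0.2934, -0.6715, 1.2288], [0.0, 0.0, 0.0, 1.0]]}
top {'fx': 381.8909, 'fy': 381.8909, 'cx': 323.1077, 'cy': 196.6079, 'dist': [-0.0852, 0.0, 0.0, 0.0, 0.0], 'view': [[0.0058, -0.9993, -0.0379, 0.1315], [-0.9912, -0.0007, -0.1323, 0.607], [0.1322, 0.0384, -0.9905, 0.6835], [0.0, 0.0, 0.0, 1.0]]}
```

View pics/scene0.png

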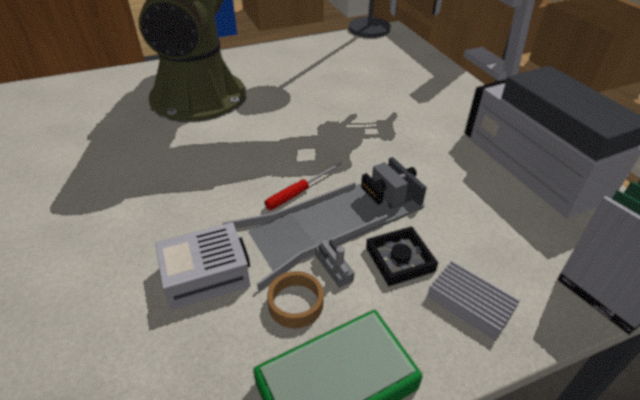

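View pics/top0.png

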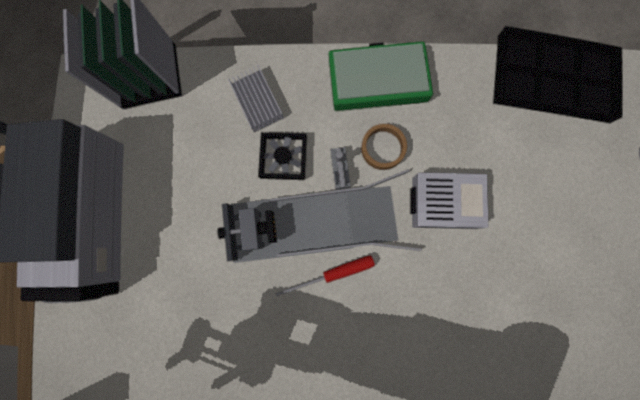

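The scene view shows the unit at (200,262), nose towards the dock, with the ramp at 250–290, the contact block at (385,185), the knob at about (325,250) and the bystanders around it. In the top view the unit is at (452,200), the dock runs from (395,215) to (230,235), the knob is near (340,165), and loading goes image-left.

```bash
cat > h.py <<'E'
import numpy as np, cv2
from station import get_obs, cams
def K(c): return np.array([[c['fx'],0,c['cx']],[0,c['fy'],c['cy']],[0,0,1.]])
def rays(c,uv):
    n=cv2.undistortPoints(np.float64(uv).reshape(-1,1,2),K(c),np.array(c['dist'])).reshape(-1,2)
    return np.c_[n,np.ones(len(n))]
def plane(name,uv,z):   # pixels -> world points on plane z
    c=cams.get_calibration(name); V=np.array(c['view']); R=V[:3,:3]; o=-R.T@V[:3,3]
    d=rays(c,uv)@R; return o+d*((z-o[2])/d[:,2])[:,None]
def cloud(name,depth):
    c=cams.get_calibration(name); V=np.array(c['view']); R=V[:3,:3]
    v,u=np.mgrid[0:400,0:640]; r=rays(c,np.c_[u.ravel(),v.ravel()])*depth.reshape(-1,1)
    return ((r-V[:3,3])@R).reshape(400,640,3)
def proj(name,P):
    c=cams.get_calibration(name); V=np.array(c['view'])
    return cv2.projectPoints(np.float64(P).reshape(-1,1,3),cv2.Rodrigues(V[:3,:3])[0],V[:3,3],K(c),np.array(c['dist']))[0].reshape(-1,2)
E
python3 - <<'E'
from h import *
f=np.load('pics/top0.npz'); im,d=f['im'],f['d']; P=cloud('top',d)
print('bench z',np.median(P[290:300,520:600,2]), 'nodepth',(d==0).mean())
# unit top
z=P[:,:,2]; roi=np.zeros(z.shape,bool); roi[150:250,395:510]=1
m=(roi&(z>.05)&(z<.07)).astype(np.uint8); print('unit z',np.median(z[m>0]),m.sum())
n,l,s,_=cv2.connectedComponentsWithStats(m); k=1+np.argmax(s[1:,4]); pts=P[l==k]
r=cv2.minAreaRect(np.float32(pts[:,:2]*1000)); print('unit rect mm',r, cv2.boxPoints(r).round(1).tolist())
# colour map of heights
roi=P[120:280,200:440]; zz=z[120:280,200:440]
hm=cv2.applyColorMap(np.uint8(np.clip(zz/0.07,0,1)*255),cv2.COLORMAP_JET)
a=cv2.resize(im[120:280,200:440,::-1],None,fx=3.3,fy=3.3,interpolation=cv2.INTER_CUBIC); a=np.clip(a*1.5,0,255).astype(np.uint8)
cv2.imwrite('pics/topc.png',a); cv2.imwrite('pics/hm.png',cv2.resize(hm,None,fx=3.3,fy=3.3,interpolation=cv2.INTER_NEAREST))
for lo,hi,nm in((.062,.072,'knob?'),(.055,.063,'block'),(.046,.054,'bracket'),(.0165,.0225,'guides')):
    q=((zz>lo)&(zz<hi)).astype(np.uint8); n,l,s,ce=cv2.connectedComponentsWithStats(q)
    for i in range(1,n):
        if s[i,4]>15:
            p=roi[l==i]; print(nm,s[i,4],'px',(s[i,:2]+[200,120]).tolist(),s[i,2:4].tolist(),'mean',p.mean(0).round(4),'min',p.min(0).round(4),'max',p.max(0).round(4))
E
```

```text
bench z -0.0004366935108071783 nodepth 0.0040546875
unit z 0.05968920805734046 3820
unit rect mm ((599.7501220703125, -106.9325180053711), (130.61849975585938, 101.73727416992188), 88.85786437988281) [[547.5999755859375, -171.1999969482422], [649.2999877929688, -173.1999969482422], [651.9000244140625, -42.70000076293945], [550.2000122070312, -40.599998474121094]]
knob? 45 px [336, 151] [8, 8] mean [0.6834 0.1027 0.066 ] min [0.6769 0.0959 0.0625] max [0.6898 0.109  0.069 ]
knob? 622 px [239, 208] [19, 43] mean [0.5438 0.2715 0.064 ] min [0.5047 0.2533 0.062 ] max [0.5824 0.2895 0.0671]
block 1190 px [417, 172] [23, 55] mean [ 0.6002 -0.062   0.0597] min [ 0.5501 -0.0839  0.0551] max [ 0.6516 -0.0412  0.0629]
block 16 px [253, 211] [3, 9] mean [0.5695 0.2608 0.0601] min [0.562  0.2589 0.0551] max [0.5776 0.2629 0.063 ]
block 216 px [265, 210] [10, 33] mean [0.5494 0.2314 0.0605] min [0.5198 0.2227 0.0554] max [0.5791 0.2411 0.0629]
block 64 px [254, 221] [12, 20] mean [0.5451 0.2524 0.0579] min [0.5233 0.2411 0.0551] max [0.5588 0.2607 0.0628]
block 40 px [217, 229] [7, 8] mean [0.536
[... 1335 characters left out ...]
0.0224]
guides 18 px [263, 175] [15, 3] mean [0.6494 0.2395 0.0197] min [0.6484 0.226  0.0166] max [0.653  0.255  0.0224]
guides 43 px [231, 209] [8, 15] mean [0.5699 0.3099 0.019 ] min [0.5568 0.3023 0.0165] max [0.5846 0.3168 0.0225]
guides 301 px [277, 243] [145, 14] mean [0.5088 0.0847 0.0197] min [ 0.4934 -0.055   0.0166] max [0.5195 0.2233 0.0223]
guides 39 px [234, 244] [8, 9] mean [0.5098 0.3021 0.0183] min [0.5003 0.295  0.0166] max [0.5159 0.308  0.0223]
guides 124 px [324, 255] [49, 20] mean [0.4774 0.0907 0.0201] min [0.46   0.0399 0.0166] max [0.4965 0.1319 0.0224]
guides 103 px [330, 262] [45, 18] mean [0.4633 0.0755 0.0203] min [0.4505 0.0359 0.0168] max [0.4833 0.1203 0.0225]
```

View pics/topc.png

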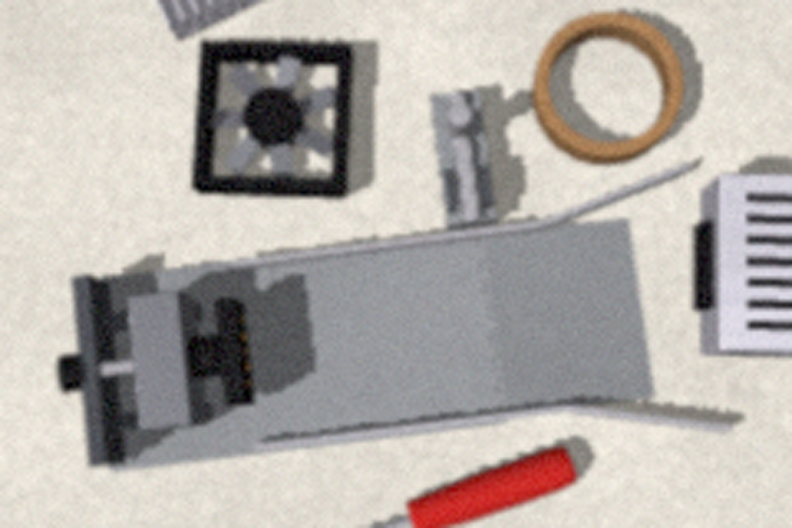

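The crop shows the ramp's foot edge at about (640,310), the crest colour change at about (490,310), both guides with straight runs and flares, the knob at (460,105), the block face at (245,350) and the bracket near face at (108,370). I'll fit the dock frame from these.

```bash
python3 - <<'E'
from h import *
f=np.load('pics/top0.npz'); im,d=f['im'],f['d']; P=cloud('top',d); Z=P[:,:,2]
def line(lo,hi,x0,x1,y0,y1):
    m=(Z>lo)&(Z<hi)&(P[:,:,0]>x0)&(P[:,:,0]<x1)&(P[:,:,1]>y0)&(P[:,:,1]<y1)
    p=P[m][:,:2]
    for _ in range(4):
        vx,vy,a,b=cv2.fitLine(np.float32(p),cv2.DIST_HUBER,0,.001,.001).ravel()
        r=np.abs((p-[a,b])@[-vy,vx]); p=p[r<max(.003,2*r.std())]
    s=np.sign(vy); return np.array([vx,vy])*s,np.array([a,b]),len(p),r.std()
A=line(.014,.024,.59,.65,.08,.225); B=line(.014,.024,.485,.53,.08,.225)
print('R',A,'\nL',B)
u=A[0]+B[0]; u/=np.linalg.norm(u); n=np.array([-u[1],u[0]])  # dock y (left)
print('yaw',np.arctan2(u[1],u[0]),'sep',(B[1]-A[1])@n)
yc=((A[1]+B[1])/2)@n
# bracket near face: z 46..54 at dock y -40..40
S=P[:,:,:2]@u; T=P[:,:,:2]@n-yc
m=(Z>.048)&(Z<.056)&(S>S[230,222]-.05)&(np.abs(T)<.06)&(P[:,:,1]>.285)
print('bracket near s: pct',np.percentile(S[m],[1,5,50,95]))
kn=np.array([.6834,.1027]); print('knob s,t',kn@u,kn@n-yc)
g=cv2.cvtColor(im,cv2.COLOR_RGB2GRAY).astype(float)
kx=kn@u-.006
m0=(np.abs(T)<.04)&(Z<.03)
for a in np.arange(-.11,.03,.004):
    mm=m0&(np.abs(S-kx-a)<.002); print(round(a,3),round(g[mm].mean(),1) if mm.any() else None,np.round(np.median(Z[mm])*1000,1) if mm.any() else None)
m=(np.abs(T)<.028)&(Z>.045)&(Z<.065)&(S>kx+.1)&(S<kx+.2); print('block face', np.percentile(S[m]-kx,[0,2,10,20]))
o=kx*u+yc*n; print('dock origin by knob',o,'by bracket', (np.percentile(S[(Z>.048)&(Z<.056)&(np.abs(T)<.06)&(P[:,:,1]>.285)],3)-.23)*u+yc*n)
uc=np.array([.59975,-.10693]); print('unit in dock',uc@u-kx,uc@n-yc)
E
```

```text
R (array([-0.1292809,  0.991608 ], dtype=float32), array([0.6148594 , 0.15315768], dtype=float32), 180, np.float64(0.0006432485928565883)) 
L (array([-0.12957452,  0.9915697 ], dtype=float32), array([0.50433326, 0.1513752 ], dtype=float32), 160, np.float64(0.0005945371955496996))
yaw 1.7005882 sep 0.1098272
bracket near s: pct [0.22287456 0.23763235 0.24562835 0.48674143]
knob s,t 0.013385277852416033 -0.11634707317501303
-0.11 146.9 -0.4
-0.106 146.1 -0.4
-0.102 146.4 -0.3
-0.098 146.3 -0.1
-0.094 147.1 -0.3
-0.09 130.3 -0.5
-0.086 98.8 0.2
-0.082 95.4 0.1
-0.078 95.4 0.9
-0.074 95.4 1.0
-0.07 95.4 1.6
-0.066 95.1 1.8
-0.062 95.1 2.9
-0.058 94.4 3.2
-0.054 95.4 3.6
-0.05 95.4 3.9
-0.046 95.1 4.2
-0.042 95.0 5.1
-0.038 94.8 5.5
-0.034 95.4 6.1
-0.03 95.5 6.4
-0.026 95.1 6.9
-0.022 95.1 7.1
-0.018 95.1 7.9
-0.014 95.2 8.3
-0.01 95.0 8.5
-0.006 94.8 9.2
-0.002 95.1 9.3
0.002 98.9 8.2
0.006 101.0 7.0
0.01 102.9 6.9
0.014 102.8 6.7
0.018 102.1 6.8
0.022 102.9 6.8
0.026 103.0 6.8
block face [0.144215   0.1453617  0.14717445 0.15148002]
dock origin by knob [0.56880816 0.08169193] by bracket [0.56972276 0.07468483]
unit in dock -0.1910401506717503 -0.006268730346709495
```

Dock origin is about (0.569, 0.081), yaw 1.7006. The crest, ramp foot, knob and deck height all agree to ~1 mm. The unit is at dock (-0.191, -0.006) and 0.15 rad clockwise of the dock. I'll push with both half-open fingertips flush on the rear.

```bash
cat >> h.py <<'E'
DY=1.7006; DO=np.array([.5688,.0815]); U=np.array([np.cos(DY),np.sin(DY)]); N=np.array([-U[1],U[0]])
def dock(p): p=np.asarray(p)[:2]-DO; return np.array([p@U,p@N])
def undock(s,t): return DO+s*U+t*N
def need(xy,z,yaw):   # shift along tool axes and spin (deg) from here
    o=get_obs(); p=np.array(o['ee_pos']); a=o['eef_rot'][2]; d=np.r_[np.asarray(xy)-p[:2],z-p[2]]
    print('rows: x %.4f y %.4f z %.4f spin %.2f'%(d[0]*np.cos(a)+d[1]*np.sin(a),-d[2],-d[0]*np.sin(a)+d[1]*np.cos(a),-np.degrees(yaw-a)))
def st():
    o=get_obs(); p=o['ee_pos']; f=np.array(o['force']); s,t=dock(p)
    print('t %.1f dock TCP s %.4f t %.4f z %.4f yaw-rel %.4f | F s %.1f t %.1f z %.1f w %.4f'%(o['time_s'],s,t,p[2],o['eef_rot'][2]+np.pi/2-DY,f[:2]@U,f[:2]@N,f[2],o['grip_width']))
E
python3 - <<'E'
from h import *
need([.5977,-.212],.15,-.0199); st()
E
```

```text
rows: x -0.5574 y 0.0740 z -0.6341 spin 72.30
t 0.1 dock TCP s 0.4858 t 0.3312 z 0.2240 yaw-rel 1.1122 | F s 0.2 t -0.0 z -0.3 w 0.0943
```

```bash
R='{"fingers":0,"x":-0.5574,"y":0.074,"z":-0.6341,"spin":72.3}'; 
python3 -m handwheel '[{"fingers":0,"x":-0.5574,"y":0.0,"z":-0.6341,"spin":72.3},{"fingers":0,"x":-0.5574,"y":0.0,"z":-0.6341,"spin":72.3},{"fingers":0,"x":-0.5574,"y":0.0,"z":-0.6341,"spin":72.3},{"fingers":0,"x":-0.5574,"y":0.0,"z":-0.6341,"spin":72.3},{"fingers":0,"x":-0.5574,"y":0.0,"z":-0.6341,"spin":72.3},{"fingers":0,"x":-0.5574,"y":0.0,"z":-0.6341,"spin":72.3},{"fingers":0,"x":-0.5574,"y":0.0,"z":-0.6341,"spin":72.3},{"fingers":0,"x":-0.5574,"y":0.0,"z":-0.6341,"spin":72.3},{"fingers":0,"x":-0.5574,"y":0.0,"z":-0.6341,"spin":72.3},{"fingers":0,"x":-0.5574,"y":0.0,"z":-0.6341,"spin":72.3}]'
python3 -c "
from h import *
st(); need([.5977,-.212],.15,-.0199)"
```

```text
time_s: 1.1
ee_pos: [0.4269, 0.0848, 0.2245]
eef_rot: [-1.571, -0.0, -0.022]
force: [0.2, 1.3, -0.2]
grip_width: 0.0472
t 1.1 dock TCP s 0.0216 t 0.1403 z 0.2245 yaw-rel -0.1522 | F s 1.3 t -0.3 z -0.2 w 0.0472
rows: x 0.1774 y 0.0745 z -0.2929 spin -0.14
```

```bash

python3 -m handwheel '[{"fingers":0,"x":0.177,"y":0.074,"z":-0.293,"spin":0},{"fingers":0,"x":0.177,"y":0.074,"z":-0.293,"spin":0},{"fingers":0,"x":0.177,"y":0.074,"z":-0.293,"spin":0},{"fingers":0,"x":0.177,"y":0.074,"z":-0.293,"spin":0},{"fingers":0,"x":0.177,"y":0.074,"z":-0.293,"spin":0},{"fingers":0,"x":0.177,"y":0.074,"z":-0.293,"spin":0},{"fingers":0,"x":0.177,"y":0.074,"z":-0.293,"spin":0},{"fingers":0,"x":0.177,"y":0.074,"z":-0.293,"spin":0},{"fingers":0,"x":0.177,"y":0.074,"z":-0.293,"spin":0},{"fingers":0,"x":0.177,"y":0.074,"z":-0.293,"spin":0}]'
python3 -c "
from h import *
st(); need([.5977,-.212],.047,-.0199)"
```

```text
time_s: 2.1
ee_pos: [0.5974, -0.2087, 0.1508]
eef_rot: [-1.571, -0.0, -0.019]
force: [0.1, 0.2, 0.1]
grip_width: 0.047
t 2.1 dock TCP s -0.2915 t 0.0092 z 0.1508 yaw-rel -0.1490 | F s 0.2 t -0.1 z 0.1 w 0.0470
rows: x 0.0004 y 0.1038 z -0.0033 spin 0.04
```

```bash

python3 -m handwheel '[{"fingers":0,"x":0,"y":0.05,"z":0,"spin":0},{"fingers":0,"x":0,"y":0.08,"z":0,"spin":0},{"fingers":0,"x":0,"y":0.1,"z":0,"spin":0},{"fingers":0,"x":0,"y":0.104,"z":0.004,"spin":0},{"fingers":0,"x":0,"y":0.104,"z":0.008,"spin":0},{"fingers":0,"x":0,"y":0.104,"z":0.012,"spin":0},{"fingers":0,"x":0,"y":0.104,"z":0.015,"spin":0},{"fingers":0,"x":0,"y":0.104,"z":0.018,"spin":0},{"fingers":0,"x":0,"y":0.104,"z":0.02,"spin":0},{"fingers":0,"x":0,"y":0.104,"z":0.021,"spin":0}]'
python3 -c "
from h import *
st()
for n in('top','scene'):
    im,d=cams.camera(n); np.savez(f'pics/{n}1.npz',im=im,d=d); cv2.imwrite(f'pics/{n}1.png',cv2.resize(im[100:300,120:520,::-1] if n=='scene' else im[100:300,240:640,::-1],None,fx=2,fy=2))
"
```

```text
time_s: 3.1
ee_pos: [0.5981, -0.1884, 0.0467]
eef_rot: [-1.571, -0.0, -0.02]
force: [0.1, -0.6, -0.6]
grip_width: 0.0468
t 3.1 dock TCP s -0.2714 t 0.0059 z 0.0467 yaw-rel -0.1496 | F s -0.6 t 0.0 z -0.6 w 0.0468
```

View pics/top1.png

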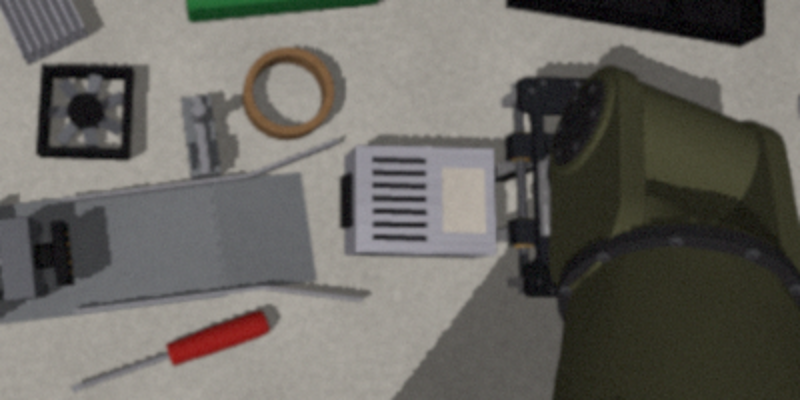

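The top view shows the fingertips straddling the rear face's middle, with a gap of about 8 mm at (500,190). The nose at (347,200) points at the ramp. Now I'll push, turning it square.

```bash

python3 -m handwheel '[{"fingers":0,"x":0,"y":0,"z":0.004,"spin":0},{"fingers":0,"x":0,"y":0,"z":0.007,"spin":0},{"fingers":0,"x":0,"y":0,"z":0.0095,"spin":0},{"fingers":0,"x":0,"y":0,"z":0.012,"spin":-0.4},{"fingers":0,"x":0,"y":0,"z":0.0145,"spin":-0.8},{"fingers":0,"x":0,"y":0,"z":0.017,"spin":-1.2},{"fingers":0,"x":0,"y":0,"z":0.0195,"spin":-1.6},{"fingers":0,"x":0,"y":0,"z":0.022,"spin":-2},{"fingers":0,"x":0,"y":0,"z":0.0245,"spin":-2.4},{"fingers":0,"x":0,"y":0,"z":0.027,"spin":-2.8}]' >/dev/null
python3 -c "
from h import *
st(); p=get_obs()['ee_pos']; need(undock(-.205,0),.047,DY-np.pi/2)"
```

```text
t 4.2 dock TCP s -0.2447 t 0.0020 z 0.0464 yaw-rel -0.1002 | F s -3.8 t -1.1 z -1.0 w 0.0470
rows: x -0.0020 y -0.0006 z 0.0397 spin -5.74
```

```bash

python3 -m handwheel '[{"fingers":0,"x":0,"y":0,"z":0.003,"spin":-0.5},{"fingers":0,"x":0,"y":0,"z":0.006,"spin":-1},{"fingers":0,"x":0,"y":0,"z":0.009,"spin":-1.5},{"fingers":0,"x":0,"y":0,"z":0.012,"spin":-2},{"fingers":0,"x":-0.0002,"y":0,"z":0.015,"spin":-2.5},{"fingers":0,"x":-0.0005,"y":0,"z":0.018,"spin":-3},{"fingers":0,"x":-0.0007,"y":0,"z":0.021,"spin":-3.5},{"fingers":0,"x":-0.001,"y":0,"z":0.024,"spin":-4},{"fingers":0,"x":-0.0012,"y":0,"z":0.027,"spin":-4.5},{"fingers":0,"x":-0.0014,"y":0,"z":0.03,"spin":-5}]' >/dev/null
cat >> h.py <<'E'
def unit(name='top',save=None):   # unit top rectangle from the depth -> dock pose
    im,d=cams.camera(name); P=cloud(name,d); z=P[:,:,2]
    if save: cv2.imwrite(save,cv2.resize(im[100:300,200:600,::-1],None,fx=2,fy=2))
    D=(P[:,:,:2]-DO); S=D@U; T=D@N; m=(z>.052)&(z<.082)&(np.abs(T)<.075)&(S>-.27)&(S<.125)
    hsv=cv2.cvtColor(im,cv2.COLOR_RGB2HSV); m&=~((hsv[:,:,1]>90)&(hsv[:,:,2]<90))
    q=np.c_[S[m],T[m]]*1000; sel=q[:,0]<1e9
    k,l,s,_=cv2.connectedComponentsWithStats(m.astype(np.uint8)); b=l==1+np.argmax(s[1:,4])
    q=np.float32(np.c_[S[b],T[b]]*1000); r=cv2.minAreaRect(q); X=np.c_[q/1000,np.ones(len(q))]
    c=np.linalg.lstsq(X,z[b],rcond=None)[0]
    print('unit mm: centre',np.round(r[0],1),'size',np.round(r[1],1),'ang',round(r[2],1),'front max',q[:,0].max().round(1),'slope x,y',c[:2].round(3),'zmed',np.median(z[b]).round(4))
    # sides: front part only, fit y-edges
    for lo in np.arange(-250,120,25.):
        w=q[(q[:,0]>lo)&(q[:,0]<lo+25)]
        if len(w)>60: print('  s',lo,'y',w[:,1].min().round(1),w[:,1].max().round(1))
E
python3 -c "
from h import *
st(); need(undock(-.205,0),.047,DY-np.pi/2); unit(save='pics/t2.png')"
```

```text
t 5.2 dock TCP s -0.2147 t 0.0004 z 0.0465 yaw-rel -0.0128 | F s -4.4 t -0.2 z -0.9 w 0.0472
rows: x 0.0003 y -0.0005 z 0.0097 spin -0.73
unit mm: centre [-142.6   -0.8] size [101.  139.3] ang 89.1 front max -72.6 slope x,y [ 0.008 -0.004] zmed 0.0606
  s -225.0 y -49.2 50.6
  s -200.0 y -50.4 50.5
  s -175.0 y -51.0 50.1
  s -150.0 y -51.3 49.6
  s -125.0 y -51.3 49.3
  s -100.0 y -51.5 48.6
  s -75.0 y -50.0 46.8
```

```bash

python3 -m handwheel '[{"fingers":0,"x":0,"y":0,"z":0.003,"spin":-0.1},{"fingers":0,"x":0,"y":0,"z":0.006,"spin":-0.2},{"fingers":0,"x":0,"y":0,"z":0.009,"spin":-0.3},{"fingers":0,"x":0,"y":0,"z":0.012,"spin":-0.4},{"fingers":0,"x":-0.0001,"y":0,"z":0.015,"spin":-0.5},{"fingers":0,"x":-0.0002,"y":0,"z":0.018,"spin":-0.6},{"fingers":0,"x":-0.0003,"y":0,"z":0.021,"spin":-0.7},{"fingers":0,"x":-0.0004,"y":0,"z":0.024,"spin":-0.8},{"fingers":0,"x":-0.0005,"y":0,"z":0.027,"spin":-0.9},{"fingers":0,"x":-0.0005,"y":0,"z":0.03,"spin":-0.9}]' >/dev/null
python3 -c "
from h import *
st(); need(undock(-.155,0),.047,DY-np.pi/2); unit()"
```

```text
t 6.2 dock TCP s -0.1847 t 0.0005 z 0.0464 yaw-rel 0.0023 | F s -4.4 t -0.8 z -1.0 w 0.0471
rows: x 0.0006 y -0.0006 z 0.0297 spin 0.13
unit mm: centre [-110.2    0.4] size [100.8 134.7] ang 89.8 front max -42.8 slope x,y [ 0.034 -0.002] zmed 0.0624
  s -175.0 y -49.8 51.0
  s -150.0 y -49.7 50.9
  s -125.0 y -49.5 50.7
  s -100.0 y -49.9 50.8
  s -75.0 y -49.5 50.7
  s -50.0 y -48.8 50.6
```

```bash

python3 -m handwheel '[{"fingers":0,"x":0,"y":0,"z":0.003,"spin":0},{"fingers":0,"x":0,"y":0,"z":0.006,"spin":0},{"fingers":0,"x":0,"y":0,"z":0.009,"spin":0},{"fingers":0,"x":0.0001,"y":0,"z":0.012,"spin":0.1},{"fingers":0,"x":0.0002,"y":0,"z":0.015,"spin":0.1},{"fingers":0,"x":0.0003,"y":0,"z":0.018,"spin":0.1},{"fingers":0,"x":0.0004,"y":0,"z":0.021,"spin":0.1},{"fingers":0,"x":0.0005,"y":0,"z":0.024,"spin":0.1},{"fingers":0,"x":0.0005,"y":0,"z":0.027,"spin":0.1},{"fingers":0,"x":0.0005,"y":0,"z":0.03,"spin":0.1}]' >/dev/null
python3 -c "
from h import *
st(); unit()"
python3 -m handwheel '[{"fingers":0,"x":0,"y":0,"z":0.003,"spin":0},{"fingers":0,"x":0,"y":0,"z":0.006,"spin":0},{"fingers":0,"x":0,"y":0,"z":0.009,"spin":0},{"fingers":0,"x":0,"y":0,"z":0.012,"spin":0},{"fingers":0,"x":0,"y":0,"z":0.015,"spin":0},{"fingers":0,"x":0,"y":0,"z":0.018,"spin":0},{"fingers":0,"x":0,"y":0,"z":0.021,"spin":0},{"fingers":0,"x":0,"y":0,"z":0.024,"spin":0},{"fingers":0,"x":0,"y":0,"z":0.027,"spin":0},{"fingers":0,"x":0,"y":0,"z":0.03,"spin":0}]' >/dev/null
python3 -c "
from h import *
st(); unit()"
```

```text
t 7.3 dock TCP s -0.1546 t 0.0001 z 0.0464 yaw-rel 0.0004 | F s -4.1 t -0.2 z -2.8 w 0.0472
unit mm: centre [-75.2  -0.2] size [100.6 138.2] ang 89.8 front max -6.1 slope x,y [0.048 0.   ] zmed 0.0641
  s -150.0 y -50.2 50.3
  s -125.0 y -50.3 50.2
  s -100.0 y -50.1 50.1
  s -75.0 y -50.2 50.0
  s -50.0 y -49.7 49.9
  s -25.0 y -49.7 49.8
t 8.3 dock TCP s -0.1247 t 0.0000 z 0.0465 yaw-rel 0.0005 | F s -5.0 t -0.8 z -1.7 w 0.0475
unit mm: centre [-39.6  -0.2] size [100.5 127.7] ang 90.0 front max 24.2 slope x,y [0.057 0.003] zmed 0.0659
  s -100.0 y -50.4 50.0
  s -75.0 y -50.1 50.0
  s -50.0 y -50.2 49.8
  s -25.0 y -50.0 50.0
  s 0.0 y -49.8 50.0
```

```bash

python3 -m handwheel '[{"fingers":0,"x":0,"y":0,"z":0.002,"spin":0},{"fingers":0,"x":0,"y":0,"z":0.004,"spin":0},{"fingers":0,"x":0,"y":0,"z":0.006,"spin":0},{"fingers":0,"x":0,"y":0,"z":0.008,"spin":0},{"fingers":0,"x":0,"y":0,"z":0.01,"spin":0},{"fingers":0,"x":0,"y":0,"z":0.012,"spin":0},{"fingers":0,"x":0,"y":0,"z":0.014,"spin":0},{"fingers":0,"x":0,"y":0,"z":0.016,"spin":0},{"fingers":0,"x":0,"y":0,"z":0.018,"spin":0},{"fingers":0,"x":0,"y":0,"z":0.02,"spin":0}]' >/dev/null
python3 -c "
from h import *
st(); unit()"
python3 -m handwheel '[{"fingers":0,"x":0,"y":-0.0002,"z":0.0015,"spin":0},{"fingers":0,"x":0,"y":-0.0004,"z":0.003,"spin":0},{"fingers":0,"x":0,"y":-0.0006,"z":0.0045,"spin":0},{"fingers":0,"x":0,"y":-0.0008,"z":0.006,"spin":0},{"fingers":0,"x":0,"y":-0.001,"z":0.0075,"spin":0},{"fingers":0,"x":0,"y":-0.0012,"z":0.009,"spin":0},{"fingers":0,"x":0,"y":-0.0014,"z":0.0105,"spin":0},{"fingers":0,"x":0,"y":-0.0016,"z":0.012,"spin":0},{"fingers":0,"x":0,"y":-0.0018,"z":0.0135,"spin":0},{"fingers":0,"x":0,"y":-0.002,"z":0.015,"spin":0}]' >/dev/null
python3 -c "
from h import *
st(); unit(save='pics/t3.png')"
```

```text
t 9.4 dock TCP s -0.1050 t -0.0001 z 0.0467 yaw-rel 0.0004 | F s -6.9 t -0.4 z 0.7 w 0.0471
unit mm: centre [-17.6  -0.2] size [100.4 123.8] ang 89.9 front max 44.3 slope x,y [ 0.068 -0.001] zmed 0.0678
  s -75.0 y -50.3 49.8
  s -50.0 y -50.0 49.6
  s -25.0 y -49.9 49.8
  s 0.0 y -50.3 49.9
  s 25.0 y -50.5 49.9
t 10.4 dock TCP s -0.0903 t -0.0004 z 0.0491 yaw-rel 0.0003 | F s -7.8 t 0.5 z 3.9 w 0.0468
unit mm: centre [-0.2 -0.4] size [117.8 100.1] ang 0.0 front max 58.7 slope x,y [ 0.055 -0.   ] zmed 0.0697
  s -75.0 y -50.5 35.0
  s -50.0 y -50.1 49.4
  s -25.0 y -50.3 49.6
  s 0.0 y -50.2 49.5
  s 25.0 y -50.3 49.6
  s 50.0 y -43.1 47.6
```

```bash
cat >> h.py <<'E'
def prof(a=-110,b=110,st_=10):
    im,d=cams.camera('top'); P=cloud('top',d); D=P[:,:,:2]-DO; S=D@U*1000; T=D@N*1000; z=P[:,:,2]*1000
    out=[]
    for lo in range(a,b,st_):
        m=(S>lo)&(S<lo+st_)&(np.abs(T)<45); out.append((lo+st_//2,round(float(np.median(z[m])),1) if m.sum()>20 else None))
    print(out)
E
python3 -c "
from h import *
prof(); st()"
```

```text
[(-105, 332.0), (-95, 332.7), (-85, 331.9), (-75, 331.9), (-65, 332.7), (-55, 331.8), (-45, 334.0), (-35, 336.0), (-25, 315.6), (-15, 68.5), (-5, 69.9), (5, 70.6), (15, 71.7), (25, 72.8), (35, 73.5), (45, 74.1), (55, 58.1), (65, 6.9), (75, 6.8), (85, 6.8), (95, 6.9), (105, 6.9)]
t 10.6 dock TCP s -0.0901 t -0.0004 z 0.0491 yaw-rel 0.0005 | F s -6.6 t -0.4 z 2.0 w 0.0470
```

View pics/t3.png

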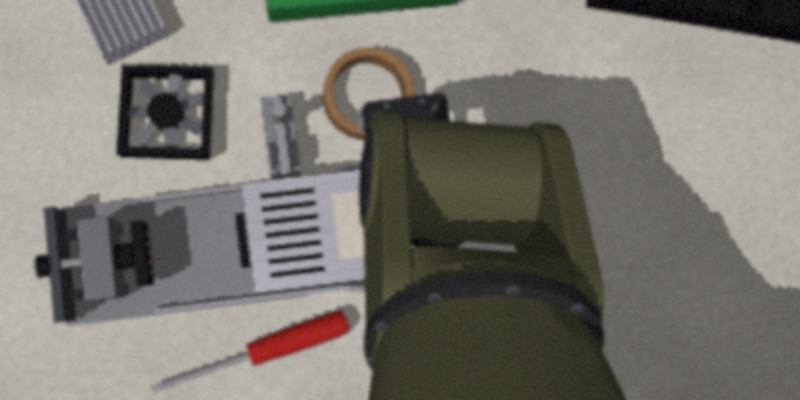

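The picture shows the front part of the unit inside the guides, nose at (243,240), with the bolt and knob clear at (280,105). The rear wants to rise (finger Fz > 0), so I'll rise with it.

```bash

python3 -m handwheel '[{"fingers":0,"x":0,"y":-0.0006,"z":0.0005,"spin":0},{"fingers":0,"x":0,"y":-0.0012,"z":0.001,"spin":0},{"fingers":0,"x":0,"y":-0.0018,"z":0.0015,"spin":0},{"fingers":0,"x":0,"y":-0.0024,"z":0.002,"spin":0},{"fingers":0,"x":0,"y":-0.003,"z":0.003,"spin":0},{"fingers":0,"x":0,"y":-0.0034,"z":0.004,"spin":0},{"fingers":0,"x":0,"y":-0.0038,"z":0.005,"spin":0},{"fingers":0,"x":0,"y":-0.0042,"z":0.006,"spin":0},{"fingers":0,"x":0,"y":-0.0046,"z":0.007,"spin":0},{"fingers":0,"x":0,"y":-0.005,"z":0.008,"spin":0}]' >/dev/null
python3 -c "
from h import *
st(); prof(-20,110)"
```

```text
t 11.6 dock TCP s -0.0823 t -0.0005 z 0.0543 yaw-rel 0.0004 | F s -7.0 t -0.4 z 5.0 w 0.0471
[(-15, 71.2), (-5, 69.6), (5, 70.0), (15, 70.5), (25, 70.6), (35, 70.9), (45, 71.3), (55, 71.2), (65, 8.2), (75, 7.0), (85, 7.1), (95, 6.7), (105, 6.7)]
```

```bash

python3 -m handwheel '[{"fingers":0,"x":0,"y":-0.0008,"z":0.0005,"spin":0},{"fingers":0,"x":0,"y":-0.0016,"z":0.001,"spin":0},{"fingers":0,"x":0,"y":-0.0024,"z":0.0015,"spin":0},{"fingers":0,"x":0,"y":-0.003,"z":0.002,"spin":0},{"fingers":0,"x":0,"y":-0.0036,"z":0.0025,"spin":0},{"fingers":0,"x":0,"y":-0.0042,"z":0.003,"spin":0},{"fingers":0,"x":0,"y":-0.0047,"z":0.0035,"spin":0},{"fingers":0,"x":0,"y":-0.0052,"z":0.004,"spin":0},{"fingers":0,"x":0,"y":-0.0056,"z":0.0045,"spin":0},{"fingers":0,"x":0,"y":-0.006,"z":0.005,"spin":0}]' >/dev/null
python3 -c "
from h import *
st(); prof(-20,110)"
```

```text
t 12.6 dock TCP s -0.0769 t 0.0000 z 0.0595 yaw-rel 0.0005 | F s -4.7 t 0.1 z 1.8 w 0.0469
[(-15, 329.6), (-5, 69.8), (5, 69.7), (15, 69.3), (25, 68.7), (35, 68.3), (45, 68.0), (55, 67.3), (65, 53.3), (75, 6.9), (85, 6.7), (95, 6.8), (105, 6.9)]
```

Tipped over the crest (slope −0.04). Now I follow the falling rear.

```bash

python3 -m handwheel '[{"fingers":0,"x":0,"y":0.0001,"z":0.002,"spin":0},{"fingers":0,"x":0,"y":0.0002,"z":0.004,"spin":0},{"fingers":0,"x":0,"y":0.0004,"z":0.006,"spin":0},{"fingers":0,"x":0,"y":0.0006,"z":0.008,"spin":0},{"fingers":0,"x":0,"y":0.0008,"z":0.01,"spin":0},{"fingers":0,"x":0,"y":0.0009,"z":0.012,"spin":0},{"fingers":0,"x":0,"y":0.001,"z":0.014,"spin":0},{"fingers":0,"x":0,"y":0.0012,"z":0.016,"spin":0},{"fingers":0,"x":0,"y":0.0013,"z":0.018,"spin":0},{"fingers":0,"x":0,"y":0.0014,"z":0.02,"spin":0}]' >/dev/null
python3 -c "
from h import *
st(); prof(0,110)"
python3 -m handwheel '[{"fingers":0,"x":0,"y":0.0001,"z":0.002,"spin":0},{"fingers":0,"x":0,"y":0.0002,"z":0.004,"spin":0},{"fingers":0,"x":0,"y":0.0003,"z":0.006,"spin":0},{"fingers":0,"x":0,"y":0.0004,"z":0.008,"spin":0},{"fingers":0,"x":0,"y":0.0005,"z":0.01,"spin":0},{"fingers":0,"x":0,"y":0.0006,"z":0.012,"spin":0},{"fingers":0,"x":0,"y":0.0007,"z":0.014,"spin":0},{"fingers":0,"x":0,"y":0.0008,"z":0.016,"spin":0},{"fingers":0,"x":0,"y":0.0009,"z":0.018,"spin":0},{"fingers":0,"x":0,"y":0.0009,"z":0.02,"spin":0}]' >/dev/null
python3 -c "
from h import *
st(); prof(20,110)"
```

```text
t 13.7 dock TCP s -0.0570 t 0.0001 z 0.0582 yaw-rel 0.0004 | F s -6.6 t 0.5 z 3.5 w 0.0469
[(5, 324.0), (15, 69.1), (25, 69.1), (35, 68.7), (45, 68.3), (55, 67.9), (65, 67.7), (75, 67.0), (85, 57.7), (95, 6.9), (105, 6.9)]
t 14.7 dock TCP s -0.0371 t 0.0000 z 0.0573 yaw-rel 0.0004 | F s -5.6 t -1.2 z 4.5 w 0.0472
[(25, 316.0), (35, 68.7), (45, 68.6), (55, 68.3), (65, 68.1), (75, 67.9), (85, 67.5), (95, 67.0), (105, 65.1)]
```

```bash

python3 -m handwheel '[{"fingers":0,"x":0,"y":0,"z":0.002,"spin":0},{"fingers":0,"x":0,"y":0,"z":0.004,"spin":0},{"fingers":0,"x":0,"y":0,"z":0.006,"spin":0},{"fingers":0,"x":0,"y":0,"z":0.008,"spin":0},{"fingers":0,"x":0,"y":0,"z":0.01,"spin":0},{"fingers":0,"x":0,"y":0.0001,"z":0.012,"spin":0},{"fingers":0,"x":0,"y":0.0002,"z":0.014,"spin":0},{"fingers":0,"x":0,"y":0.0003,"z":0.016,"spin":0},{"fingers":0,"x":0,"y":0.0004,"z":0.018,"spin":0},{"fingers":0,"x":0,"y":0.0004,"z":0.02,"spin":0}]' >/dev/null
python3 -c "
from h import *
st(); prof(30,120)"
```

```text
t 15.8 dock TCP s -0.0170 t 0.0002 z 0.0567 yaw-rel 0.0004 | F s -5.2 t -0.3 z 2.9 w 0.0468
[(35, 362.1), (45, 336.0), (55, 68.6), (65, 68.4), (75, 68.1), (85, 67.9), (95, 67.5), (105, 67.4), (115, 67.0)]
```

```bash

python3 -m handwheel '[{"fingers":0,"x":0,"y":0,"z":0.0015,"spin":0},{"fingers":0,"x":0,"y":0,"z":0.003,"spin":0},{"fingers":0,"x":0,"y":0,"z":0.0045,"spin":0},{"fingers":0,"x":0,"y":0.0001,"z":0.006,"spin":0},{"fingers":0,"x":0,"y":0.0002,"z":0.007,"spin":0},{"fingers":0,"x":0,"y":0.0006,"z":0.008,"spin":0},{"fingers":0,"x":0,"y":0.0012,"z":0.009,"spin":0},{"fingers":0,"x":0,"y":0.002,"z":0.01,"spin":0},{"fingers":0,"x":0,"y":0.0028,"z":0.011,"spin":0},{"fingers":0,"x":0,"y":0.0034,"z":0.012,"spin":0}]' >/dev/null
python3 -c "
from h import *
st(); prof(30,140)"
```

```text
t 16.8 dock TCP s -0.0051 t 0.0001 z 0.0534 yaw-rel 0.0004 | F s -6.1 t 0.8 z 4.5 w 0.0473
[(35, 337.2), (45, 357.8), (55, 337.9), (65, None), (75, 67.2), (85, 67.1), (95, 67.0), (105, 67.0), (115, 67.0), (125, 66.9), (135, 65.9)]
```

Flat on the deck (top at 67.0 mm throughout). Now I feel for the block.

```bash

python3 -m handwheel '[{"fingers":0,"x":0,"y":-0.0004,"z":0.0006,"spin":0},{"fingers":0,"x":0,"y":-0.0006,"z":0.0012,"spin":0},{"fingers":0,"x":0,"y":-0.0006,"z":0.0018,"spin":0},{"fingers":0,"x":0,"y":-0.0006,"z":0.0024,"spin":0},{"fingers":0,"x":0,"y":-0.0006,"z":0.003,"spin":0},{"fingers":0,"x":0,"y":-0.0006,"z":0.0036,"spin":0},{"fingers":0,"x":0,"y":-0.0006,"z":0.0042,"spin":0},{"fingers":0,"x":0,"y":-0.0006,"z":0.0048,"spin":0},{"fingers":0,"x":0,"y":-0.0006,"z":0.0054,"spin":0},{"fingers":0,"x":0,"y":-0.0006,"z":0.006,"spin":0}]' >/dev/null
python3 -c "
from h import *
st()"
python3 -m handwheel '[{"fingers":0,"x":0,"y":0,"z":0.0004,"spin":0},{"fingers":0,"x":0,"y":0,"z":0.0008,"spin":0},{"fingers":0,"x":0,"y":0,"z":0.0012,"spin":0},{"fingers":0,"x":0,"y":0,"z":0.0016,"spin":0},{"fingers":0,"x":0,"y":0,"z":0.002,"spin":0},{"fingers":0,"x":0,"y":0,"z":0.0024,"spin":0},{"fingers":0,"x":0,"y":0,"z":0.0028,"spin":0},{"fingers":0,"x":0,"y":0,"z":0.0032,"spin":0},{"fingers":0,"x":0,"y":0,"z":0.0036,"spin":0},{"fingers":0,"x":0,"y":0,"z":0.004,"spin":0}]' >/dev/null
python3 -c "
from h import *
st()"
```

```text
t 17.9 dock TCP s 0.0007 t 0.0003 z 0.0538 yaw-rel 0.0005 | F s -7.2 t 1.7 z -2.2 w 0.0475
t 18.9 dock TCP s 0.0046 t 0.0003 z 0.0538 yaw-rel 0.0004 | F s -6.5 t 0.9 z -2.8 w 0.0472
```

```bash

python3 -m handwheel '[{"fingers":0,"x":0,"y":0,"z":0.0003,"spin":0},{"fingers":0,"x":0,"y":0,"z":0.0006,"spin":0},{"fingers":0,"x":0,"y":0,"z":0.0009,"spin":0},{"fingers":0,"x":0,"y":0,"z":0.0012,"spin":0},{"fingers":0,"x":0,"y":0,"z":0.0015,"spin":0},{"fingers":0,"x":0,"y":0,"z":0.0018,"spin":0},{"fingers":0,"x":0,"y":0,"z":0.0021,"spin":0},{"fingers":0,"x":0,"y":0,"z":0.0024,"spin":0},{"fingers":0,"x":0,"y":0,"z":0.0027,"spin":0},{"fingers":0,"x":0,"y":0,"z":0.003,"spin":0}]' >/dev/null
python3 -c "
from h import *
st();prof(75,180,5);st()"
python3 -m handwheel '[{"fingers":0,"x":0,"y":0,"z":0.0003,"spin":0},{"fingers":0,"x":0,"y":0,"z":0.0006,"spin":0},{"fingers":0,"x":0,"y":0,"z":0.0009,"spin":0},{"fingers":0,"x":0,"y":0,"z":0.0012,"spin":0},{"fingers":0,"x":0,"y":0,"z":0.0015,"spin":0},{"fingers":0,"x":0,"y":0,"z":0.0018,"spin":0},{"fingers":0,"x":0,"y":0,"z":0.0021,"spin":0},{"fingers":0,"x":0,"y":0,"z":0.0024,"spin":0},{"fingers":0,"x":0,"y":0,"z":0.0027,"spin":0},{"fingers":0,"x":0,"y":0,"z":0.003,"spin":0}]' >/dev/null
python3 -c "
from h import *
st()"
```

```text
t 19.9 dock TCP s 0.0074 t 0.0003 z 0.0538 yaw-rel 0.0004 | F s -10.5 t 1.0 z -2.3 w 0.0467
[(77, None), (82, None), (87, None), (92, 67.1), (97, 67.3), (102, 67.2), (107, 67.0), (112, 67.3), (117, 67.0), (122, 66.9), (127, 67.0), (132, 66.5), (137, 66.8), (142, 66.7), (147, 66.4), (152, 51.0), (157, 59.7), (162, 60.3), (167, 58.7), (172, 49.7), (177, 50.2)]
t 19.9 dock TCP s 0.0074 t 0.0003 z 0.0538 yaw-rel 0.0004 | F s -9.2 t 1.0 z -1.7 w 0.0469
t 20.9 dock TCP s 0.0093 t 0.0003 z 0.0539 yaw-rel 0.0002 | F s -17.8 t 1.1 z -0.8 w 0.0472
```

```bash
python3 - <<'E'
from h import *
st()
im1,d1=cams.camera('top'); st(); cams.camera('top'); st(); sc,dsc=cams.camera('scene'); st()
f=np.load('pics/top0.npz')
for d in (f['d'],d1):
    P=cloud('top',d); D=P[:,:,:2]-DO; S=D@U*1000; T=D@N*1000; z=P[:,:,2]*1000
    print([(lo,round(float(np.median(z[m])),1)) for lo in range(138,236,4) for m in [(S>lo)&(S<lo+4)&(T>10)&(T<26)] if m.sum()>3])
a=np.vstack([f['im'][190:280,200:360],im1[190:280,200:360]])[:,:,::-1]
cv2.imwrite('pics/blk.png',np.clip(cv2.resize(a,None,fx=3.3,fy=3.3,interpolation=cv2.INTER_CUBIC)*1.5,0,255).astype(np.uint8))
E
```

```text
t 20.9 dock TCP s 0.0093 t 0.0003 z 0.0539 yaw-rel 0.0002 | F s -17.8 t 1.1 z -0.8 w 0.0472
t 20.9 dock TCP s 0.0093 t 0.0003 z 0.0539 yaw-rel 0.0003 | F s -16.6 t 1.4 z -0.7 w 0.0467
t 21.0 dock TCP s 0.0093 t 0.0003 z 0.0539 yaw-rel 0.0003 | F s -17.1 t 2.1 z -0.9 w 0.0469
t 21.1 dock TCP s 0.0093 t 0.0003 z 0.0539 yaw-rel 0.0002 | F s -17.3 t 2.2 z -1.9 w 0.0473
[(138, 7.2), (142, 30.3), (146, 58.6), (150, 60.7), (154, 61.4), (166, 7.5), (170, 7.6), (174, 34.9), (178, 63.7), (182, 63.7), (186, 63.7), (190, 63.6), (194, 64.4), (198, 64.2), (202, 64.4), (206, 62.9), (222, 7.3), (226, 6.9), (230, 35.8), (234, 51.5)]
[(138, 66.8), (142, 66.7), (146, 66.8), (150, 50.7), (154, 52.4), (158, 60.9), (162, 60.6), (166, 60.8), (174, 47.2), (178, 63.9), (182, 64.3), (186, 64.2), (190, 63.5), (194, 63.8), (198, 64.1), (202, 63.7), (206, 62.9), (222, 6.7), (226, 6.7), (230, 34.9), (234, 51.9)]
```

View pics/blk.png

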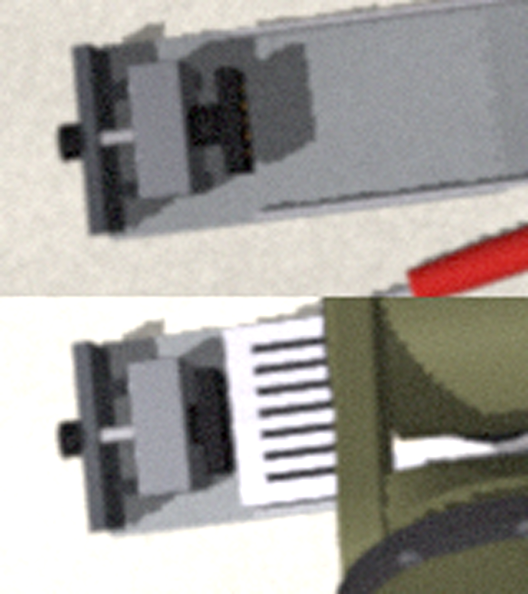

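The lower half shows the nose seated against the black block, which moved from about 146 to 157 mm (8 mm plus buffer), with 17 N held. I'll hold a little longer, then back off.

```bash

python3 -m handwheel '[{"fingers":0,"x":0,"y":0,"z":0.0003,"spin":0},{"fingers":0,"x":0,"y":0,"z":0.0003,"spin":0},{"fingers":0,"x":0,"y":0,"z":0.0003,"spin":0},{"fingers":0,"x":0,"y":0,"z":0.0003,"spin":0},{"fingers":0,"x":0,"y":0,"z":-0.001,"spin":0},{"fingers":0,"x":0,"y":0,"z":-0.003,"spin":0},{"fingers":0,"x":0,"y":0,"z":-0.006,"spin":0},{"fingers":0,"x":0,"y":0,"z":-0.012,"spin":0},{"fingers":0,"x":0,"y":0,"z":-0.02,"spin":0},{"fingers":0,"x":0,"y":0,"z":-0.03,"spin":0}]' >/dev/null
python3 -c "
from h import *
st()
f=np.load('pics/top0.npz'); P=cloud('top',f['d']); D=P[:,:,:2]-DO; S=D@U*1000; T=D@N*1000; z=P[:,:,2]*1000
for t in range(-136,-46,5):
    print(t,[round(float(np.max(z[m]))) if (m:=(S>s)&(S<s+5)&(T>t)&(T<t+5)).sum()>0 else None for s in range(-24,40,5)])"
python3 -m handwheel '[{"fingers":-1,"x":0,"y":-0.05,"z":0,"spin":0},{"fingers":-1,"x":0.0,"y":-0.08,"z":0,"spin":0},{"fingers":-1,"x":0.05,"y":-0.08,"z":0,"spin":0},{"fingers":-1,"x":0.1,"y":-0.08,"z":0,"spin":0},{"fingers":-1,"x":0.15,"y":-0.08,"z":0,"spin":0},{"fingers":-1,"x":0.15,"y":-0.08,"z":0,"spin":0},{"fingers":-1,"x":0.15,"y":-0.08,"z":0,"spin":0},{"fingers":-1,"x":0.15,"y":-0.08,"z":0,"spin":0},{"fingers":-1,"x":0.15,"y":-0.08,"z":0,"spin":0},{"fingers":-1,"x":0.15,"y":-0.08,"z":0,"spin":0}]' >/dev/null
python3 -c "
from h import *
st(); need(undock(.006,-.145),.069,DY-np.pi/2)"
```

```text
t 22.1 dock TCP s -0.0194 t 0.0000 z 0.0541 yaw-rel 0.0008 | F s 1.2 t -0.7 z 0.2 w 0.0472
-136 [1, 0, 3, 26, 24, 35, 34, 26, 24, 1, 1, 1, 3]
-131 [1, 1, 1, 26, 26, None, None, 24, 25, 23, 2, 0, 1]
-126 [1, 1, 2, 25, 25, 66, 66, 26, 25, 3, 3, 0, 2]
-121 [1, 2, 0, 25, 67, 68, 68, 65, 26, 1, 2, 1, 0]
-116 [2, 1, 3, 24, 25, 69, 68, 67, 24, 22, 0, 1, 1]
-111 [2, 1, 0, 25, 24, 66, 61, 26, 25, 0, 2, 0, 2]
-106 [1, 1, 1, 25, 25, 34, 36, 25, 25, 1, 1, 1, 2]
-101 [3, 3, 1, 25, 25, 35, 35, 25, 26, 20, 1, 1, 1]
-96 [1, 2, 1, 25, 36, 34, 35, 37, 38, 1, 3, 3, 2]
-91 [1, 2, 1, 39, 36, 34, 35, 37, 38, 0, 1, 2, 2]
-86 [2, 0, 0, 40, 39, 34, 34, 37, 39, 23, 1, 3, 1]
-81 [1, 1, 1, 38, 37, 35, 35, 39, 38, 2, 2, 2, 2]
-76 [1, 3, 2, 39, 37, 33, 34, 38, 39, 1, 1, -1, 1]
-71 [1, 2, 1, 37, 38, 35, 35, 36, 38, 24, -2, 0, 2]
-66 [1, 2, 1, 25, 25, 35, 34, 25, 26, 1, 1, 2, 2]
-61 [19, 20, 22, 1, 27, 33, 19, 19, 20, 17, 20, 20, 19]
-56 [21, 19, 20, 21, 23, 22, 21, 22, 21, 22, 22, 22, 21]
-51 [7, 9, 10, 10, 13, 10, 7, 7, 8, 8, 8, 8, 8]
t 23.1 dock TCP s -0.0190 t -0.1494 z 0.1350 yaw-rel 0.0004 | F s -0.8 t -1.6 z -0.3 w 0.0007
rows: x -0.0044 y 0.0660 z 0.0250 spin 0.02
```

```bash

python3 -m handwheel '[{"fingers":-1,"x":0,"y":0,"z":0.025,"spin":0},{"fingers":-1,"x":0,"y":0.03,"z":0.025,"spin":0},{"fingers":-1,"x":0,"y":0.05,"z":0.025,"spin":0},{"fingers":-1,"x":0,"y":0.066,"z":0.025,"spin":0},{"fingers":-1,"x":0,"y":0.066,"z":0.025,"spin":0},{"fingers":-1,"x":-0.003,"y":0.066,"z":0.025,"spin":0},{"fingers":-1,"x":-0.006,"y":0.066,"z":0.025,"spin":0},{"fingers":-1,"x":-0.009,"y":0.066,"z":0.025,"spin":0},{"fingers":-1,"x":-0.012,"y":0.066,"z":0.025,"spin":0},{"fingers":-1,"x":-0.015,"y":0.066,"z":0.025,"spin":0}]' >/dev/null
python3 -c "
from h import *
st()"
python3 -m handwheel '[{"fingers":-1,"x":-0.003,"y":0,"z":0,"spin":0},{"fingers":-1,"x":-0.006,"y":0,"z":0,"spin":0},{"fingers":-1,"x":-0.009,"y":0,"z":0,"spin":0},{"fingers":-1,"x":-0.012,"y":0,"z":0,"spin":0},{"fingers":-1,"x":-0.015,"y":0,"z":0,"spin":0},{"fingers":-1,"x":-0.018,"y":0,"z":0,"spin":0},{"fingers":-1,"x":-0.021,"y":0,"z":0,"spin":0},{"fingers":-1,"x":-0.024,"y":0,"z":0,"spin":0},{"fingers":-1,"x":-0.027,"y":0,"z":0,"spin":0},{"fingers":-1,"x":-0.03,"y":0,"z":0,"spin":0}]' >/dev/null
python3 -c "
from h import *
st()"
```

```text
t 24.1 dock TCP s 0.0061 t -0.1349 z 0.0685 yaw-rel 0.0004 | F s -0.2 t -2.2 z 1.4 w 0.0003
t 25.1 dock TCP s 0.0061 t -0.1047 z 0.0679 yaw-rel 0.0004 | F s -0.1 t -1.7 z 2.9 w 0.0003
```

```bash

python3 -m handwheel '[{"fingers":-1,"x":-0.002,"y":0,"z":0,"spin":0},{"fingers":-1,"x":-0.004,"y":0,"z":0,"spin":0},{"fingers":-1,"x":-0.006,"y":0,"z":0,"spin":0},{"fingers":-1,"x":-0.008,"y":0,"z":0,"spin":0},{"fingers":-1,"x":-0.0095,"y":0,"z":0,"spin":0},{"fingers":-1,"x":-0.011,"y":0,"z":0,"spin":0},{"fingers":-1,"x":-0.012,"y":0,"z":0,"spin":0},{"fingers":-1,"x":-0.0125,"y":0,"z":0,"spin":0},{"fingers":-1,"x":-0.013,"y":0,"z":0,"spin":0},{"fingers":-1,"x":-0.0135,"y":0,"z":0,"spin":0}]' >/dev/null
python3 -c "
from h import *
st()"
python3 -m handwheel '[{"fingers":-1,"x":-0.0003,"y":0,"z":0,"spin":0},{"fingers":-1,"x":-0.0006,"y":0,"z":0,"spin":0},{"fingers":-1,"x":-0.0009,"y":0,"z":0,"spin":0},{"fingers":-1,"x":-0.0012,"y":0,"z":0,"spin":0},{"fingers":-1,"x":-0.0015,"y":0,"z":0,"spin":0},{"fingers":-1,"x":-0.0018,"y":0,"z":0,"spin":0},{"fingers":-1,"x":-0.0021,"y":0,"z":0,"spin":0},{"fingers":-1,"x":-0.0024,"y":0,"z":0,"spin":0},{"fingers":-1,"x":-0.0027,"y":0,"z":0,"spin":0},{"fingers":-1,"x":-0.003,"y":0,"z":0,"spin":0}]' >/dev/null
python3 -c "
from h import *
st()"
```

```text
t 26.1 dock TCP s 0.0061 t -0.0914 z 0.0679 yaw-rel 0.0004 | F s -0.6 t -1.4 z 1.7 w 0.0006
t 27.1 dock TCP s 0.0061 t -0.0884 z 0.0680 yaw-rel 0.0004 | F s 0.1 t -2.8 z 0.4 w 0.0004
```

```bash

python3 -m handwheel '[{"fingers":-1,"x":-0.0003,"y":0,"z":0,"spin":0},{"fingers":-1,"x":-0.0006,"y":0,"z":0,"spin":0},{"fingers":-1,"x":-0.0009,"y":0,"z":0,"spin":0},{"fingers":-1,"x":-0.0012,"y":0,"z":0,"spin":0},{"fingers":-1,"x":-0.0015,"y":0,"z":0,"spin":0},{"fingers":-1,"x":-0.0018,"y":0,"z":0,"spin":0},{"fingers":-1,"x":-0.0021,"y":0,"z":0,"spin":0},{"fingers":-1,"x":-0.0024,"y":0,"z":0,"spin":0},{"fingers":-1,"x":-0.0027,"y":0,"z":0,"spin":0},{"fingers":-1,"x":-0.003,"y":0,"z":0,"spin":0}]' >/dev/null
python3 -c "
from h import *
st()"
```

```text
t 28.1 dock TCP s 0.0061 t -0.0874 z 0.0683 yaw-rel 0.0003 | F s -0.4 t -20.2 z -6.8 w 0.0006
```

```bash

python3 -m handwheel '[{"fingers":-1,"x":-0.003,"y":0,"z":0,"spin":0},{"fingers":-1,"x":0.0,"y":0,"z":0,"spin":0},{"fingers":-1,"x":0.01,"y":0,"z":0,"spin":0},{"fingers":-1,"x":0.02,"y":0,"z":0,"spin":0},{"fingers":-1,"x":0.02,"y":-0.03,"z":0,"spin":0},{"fingers":-1,"x":0.02,"y":-0.07,"z":0,"spin":0},{"fingers":-1,"x":0.02,"y":-0.12,"z":0,"spin":0},{"fingers":-1,"x":0.02,"y":-0.12,"z":-0.05,"spin":0},{"fingers":-1,"x":0.0,"y":-0.12,"z":-0.1,"spin":0},{"fingers":-1,"x":-0.05,"y":-0.12,"z":-0.15,"spin":0}]' >/dev/null
python3 -m handwheel '[{"fingers":-1,"x":-0.03,"y":0,"z":-0.04,"spin":0},{"fingers":-1,"x":-0.06,"y":0,"z":-0.08,"spin":0},{"fingers":-1,"x":-0.09,"y":0,"z":-0.12,"spin":0},{"fingers":-1,"x":-0.09,"y":0,"z":-0.12,"spin":0},{"fingers":-1,"x":-0.09,"y":0,"z":-0.12,"spin":0},{"fingers":-1,"x":-0.09,"y":0,"z":-0.12,"spin":0},{"fingers":-1,"x":-0.09,"y":0,"z":-0.12,"spin":0},{"fingers":-1,"x":-0.09,"y":0,"z":-0.12,"spin":0},{"fingers":-1,"x":-0.09,"y":0,"z":-0.12,"spin":0},{"fingers":-1,"x":-0.09,"y":0,"z":-0.12,"spin":0}]' >/dev/null
python3 - <<'E'
from h import *
st()
im,d=cams.camera('top'); f=np.load('pics/top0.npz')
cv2.imwrite('pics/end.png',cv2.resize(im[100:300,180:580,::-1],None,fx=2,fy=2))
P=cloud('top',d); D=P[:,:,:2]-DO; S=D@U*1000; T=D@N*1000; z=P[:,:,2]*1000
m=(S>5)&(S<160)&(abs(T)<56)&(z>63.5)&(z<71); q=np.float32(np.c_[S[m],T[m]]); c=np.linalg.lstsq(np.c_[q,np.ones(len(q))],z[m],rcond=None)[0]
m2=m&(S<152); print('unit top',cv2.minAreaRect(np.float32(np.c_[S[m2],T[m2]])),'slope',c[:2].round(4),'z',np.median(z[m]),'s range',np.percentile(S[m],[.5,99.5]))
m=(z>62)&(z<72)&(abs(S-6)<12)&(T<-56)&(T>-140); print('knob',S[m].mean(),T[m].mean(),m.sum())
print('block',[(lo,round(float(np.median(z[k])),1)) for lo in range(138,180,3) for k in [(S>lo)&(S<lo+3)&(T>10)&(T<26)] if k.sum()>3])
E
```

```text
t 30.1 dock TCP s -0.2461 t 0.0375 z 0.1879 yaw-rel 0.0010 | F s -0.8 t 0.3 z 0.1 w 0.0004
unit top ((81.76937103271484, 0.41241455078125), (100.19103240966797, 130.4773712158203), 89.89506530761719) slope [-0.0005  0.0007] z 67.0016548916772 s range [ 17.26791311 145.93577934]
knob 6.163123288744376 -67.6784426807294 47
block [(138, 66.5), (141, 66.7), (144, 66.5), (150, 50.2), (153, 53.9), (156, 60.5), (159, 60.7), (162, 61.1), (165, 61.5), (174, 45.8), (177, 50.9)]
```

View pics/end.png

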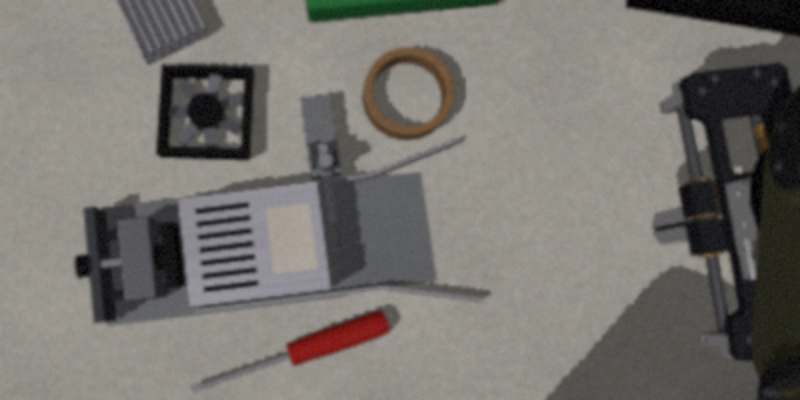

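The unit lies flat and square between the guides at (255,240). The knob is now against the dock at (325,155), 48.7 mm across, and the bystanders are where they were. The gripper is clear at (700,220). Handing in.

```bash
python3 -c "
from station import workorder
print(workorder.hand_in())"
```

```text
the job is handed in; nothing more can be done
None
```

I pushed the unit up the ramp, over the lip and home against the contact block, then slid the bolt fully across behind it. I handed in at about 30 s of the 72 s allowed; no verdict is reported.

- **Pushing the unit:** I used both half-open fingertips on the rear face, turned the unit square on the way, and followed the rear's rise and fall. The highest push I read was about 18 N. Forces were read only at the end of each one-second move, so a brief higher peak between readings would not show.
- **Pressing home:** I held about 17 N for over 0.2 s. The block's face moved from about 146 to 157 mm, which is its 8 mm of travel plus buffer give. I had no direct reading of the block's travel; this comes from depth images and the rise in force.
- **Bolt:** I pushed the knob until it hit its stop at about 20 N. The images show it moved 48.7 mm.
- **Last checks:**
  - The unit's centre is at dock x of about 81.8 mm and y of 0.4 mm, with its rear about 17 mm past the crest.
  - It is flat (slope under 0.001) and about 0.002 rad off square; its top is at 67.0 mm, as it should be on the deck.
  - The gripper is clear of everything.
  - The fan, tape and screwdriver look unmoved; I judged that by eye from the final picture and did not measure it.

No check failed or disagreed. The one rough value was an early estimate of the dock's position from the bracket, about 7 mm off because of stray depth points. I set it aside because the knob, crest, ramp foot and deck height all agreed.

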